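# Strip the burr out of a coffee grinder with a left-hand nut

## Robot

A 6-joint arm with a two-finger parallel gripper is mounted at the origin on a cart in front of the work surface, level with it; the furniture and walls round the work are solid. World frame = base frame: x ahead of the robot, y to its left, z up, the work surface at z = 0. Lengths are in m, angles in rad, forces in N, time in s.
With the tool pointing down it reaches from about 0.25 to 0.775 m from the base axis. Payload 4 kg.
Tool frame: the origin (TCP) lies at the very end of the fingers, on their centre line; the grasp point (between the pads) lies 19 mm behind it; z points along the fingers, y is the direction in which the jaws open and shut (so a half turn about z gives the same grasp; the last joint's range is limited). The gripper opens to 94 mm and grips with 3 to 60 N. Pads are 16 mm wide; open, the fingers measure 119 mm over their backs; the gripper's body (75 mm by 177 mm) begins 78 mm behind the grasp point.
Start: joints at [-1.212, 0.087, 1.371, -0, 1.684, -0.103], TCP at [0.245, -0.492, 0.206] pointing down, gripper open.
Joint ranges: [-3.1, 3.1], [-0.76, 2.03], [0.27, 2.55], [-1.08, 4.22], [0.17, 2.65], [-2.57, 2.57]. Speed limits (rad/s): [2.79, 2.79, 3.14, 3.14, 3.14, 3.14].

## Interface

Orientations are given as [roll, pitch, yaw] about the fixed x, y, z axes, in that order (R = Rz(yaw) Ry(pitch) Rx(roll)).
In Python, from bench import robot, cams, models gives the robot as it stands.
- The arm moves only by the tool step_arm, never from a script. Its argument "series" is a list of rows, each a list of 5 numbers: the gripper command: -1 is shut, 1 is fully open, values between are in proportion, then the shift along the tool's x, y, z in mm, then the turn about the tool's z in degrees. A call has 1 to 20 rows; each row is the pose to reach, as a shift and turn from the pose commanded when the call began, along the tool's axes at that moment; what a row does not reach only later rows make up. A row lasts 1/8 s, in which the tool goes at most 62.5 mm and 10.7 degrees, less where a joint would pass 70% of its speed; a pose out of reach is approached as far as the arm can. A call with a gripper value outside its range is refused whole. The fingers move at their own pace and stop on an object; the grip force is fixed at half the most. Time passes only in rows, so rows that repeat a pose let the fingers close. It gives the time, the measured TCP pose, the force and the opening at its end, in the units of the state.
- robot.get_obs(): the state, without advancing time (a new reading comes with each control period).
- cams.snapshot(name): name is "scene" or "top" or "wrist"; returns a dict with "pixels" (480x640x3 uint8, red, green, blue), "fov_y" (degrees; the focal length in pixels is half the picture's height over the tangent of half this angle, whatever the lens; pixels are square), "cx", "cy" (the principal point, pixels), "R" (3x3) and "t" (3): a world point X has camera coordinates R X + t. Camera axes: x right, y down, z forward; pixel columns grow to the right and rows downward; lengths in m; the calibration is good to about 2 mm. The wrist camera is an equidistant fisheye: a pixel r from the principal point sees the ray r / f radians off the axis. A picture is of the moment at which its call begins. There is no depth.
- robot.close_job(): hands the job in, once; it reports no verdict.
Trained networks look in a picture, given as the dict that the camera call returned (one of the last four; its "shot" number tells which), for a name from the list of things; names that differ only in an ending like _2 or _b are one class to them, and where a whole thing is asked for, a point or a joint stands for the part that bears it (a point fixed in the world has none). Each returns a list of dicts, best first, with "p" (0 to 1); they miss things now and then, are a little off and sometimes report something else, mostly with a low value. They report only what shows in the picture. A call takes as long as a camera call. They do not tell look-alikes from the thing itself.
- models.find_in(picture, label): "position" ([x, y, z] in m, in world coordinates, good to about 4 mm: the middle of the surface that is visible of it).
- models.pinpoint(picture, label): "position" ([x, y, z] in m, in world coordinates, good to about 4 mm: a listed point, or the origin of a listed thing).
The state is a dict: "time": time; "joint_positions": joint angles; "qvel": joint speeds; "joint_torque": joint torques, N m; "tool_pos": TCP position; "ee_rot": TCP orientation; "wrist_force": force on the tool from outside, world axes, zero at the start; "wrist_torque": the same for the moment, N m; "width": finger opening in m.
Only numpy, scipy, OpenCV 4.12 (cv2) and the standard library are available. Lean on these libraries where they do the work, as an engineer would, in place of code of your own. Each camera call takes 0.05 s, during which the arm holds its last target. There are 200 camera calls.

## Task

The coffee grinder is open for cleaning. Its wing nut has a left-hand thread: unscrew it clockwise, seen from above (pushing the wings round is enough), lift it off the spindle, then lift out the ceramic burr underneath. Put both on the steel tray, the burr lying flat with its collar up; don't drop the burr, and leave the hopper, jars and cartons alone.

Things in the scene. Friction and masses are not known exactly. Their poses are not given: they have to be found in the camera images.
- nut_center (a point): Dark steel wing nut, 70 g: round hub 29 mm across, 24 mm tall, bore 21 mm; two opposite wings along this point's x axis, 88 mm tip to tip. The point is the middle of the hub, 12 mm above its underside; z is up. It starts screwed down on the burr's collar, wings at any angle. Left-hand thread, 9 mm a turn: turned clockwise seen from above it rises; turned the other way it stays down.
- wing_tip (a point): Tip of one of the nut's two like wings (the +x one), 44 mm from the nut's axis. Wings are 9 mm thick (13 mm at the rounded tips) and span 7 to 26 mm above the hub's underside. The nut turns freely; after 1.2 turns from the start (10 mm up) it is free and lifts straight off, pulled earlier it holds. It goes on rising to 2.2 turns; turning that far does no harm.
- spindle_tip (a point): Top end of the grinder's upright steel spindle (20 mm across the thread), on its axis; it does not turn. It is 48 mm above the rim of the grinding chamber, 180 mm above the hob, and 6 mm above the top of the nut at the start.
- grinder: Grey coffee grinder, 140 mm (its x) by 122 mm, fixed; origin at the centre of its underside, front faces its -x. Nothing round the spindle is higher than the chamber's aluminium rim (112 mm outside, 84 mm inside), 132 mm above the hob and level with the top of the burr's disc; the chamber is 14 mm deep.
- burr_collar (a point): Burr, 150 g: a white ceramic disc 76 mm across, 14 mm thick, lying in the grinder's chamber, with a black collar 31 mm across standing 18 mm above the disc; a 24 mm bore passes through both. The point is on the axis half-way up the collar, 23 mm above the burr's underside; z is up. Loose on the spindle once the nut is off; raise it 65 mm to clear the spindle's tip.
- tray_floor (a point): Centre of the inner floor of the shallow steel tray, 3 mm above the hob; the tray is 200 mm along its x, 150 mm along its y, inside 194 by 144 mm, rim 16 mm high (18 mm with its rolled edge). About 0.8 kg, loose.
- spice_jar_1: Spice jar 41 mm across, 105 mm tall, black cap, standing behind the work; origin at the centre of its underside. To be left alone.
- spice_jar_2: The other spice jar, same size; origin at the centre of its underside. To be left alone.
- sugar_box: White carton 60 x 45 x 86 mm standing behind the work; origin at the centre of its underside. To be left alone.
- tea_carton: Pale thin carton 64 x 23 x 86 mm standing behind the work; origin at the centre of its underside. To be left alone.
- hopper: The grinder's clear bean hopper, taken off: a funnel 112 mm across and 100 mm tall with a black ring on top, standing mouth down to the left; origin at the centre of its underside. To be left alone.
There are look-alikes about, which are no part of the job. Leave any brown look-alike of the part that bears burr_collar alone.

How it is judged:
On the way, in this order (a step that is already met when the one before it is completed fails the run):
1. the wing nut is unscrewed and clear of the spindle, the burr still in the grinder ((z of nut_center in the frame of spindle_tip above 0.012 m or horizontal distance between nut_center and spindle_tip above 0.05 m) and horizontal distance between burr_collar and spindle_tip below 0.01 m and z of burr_collar in the frame of spindle_tip below -0.03 m), for 0.1 s.
2. the burr is lifted clear of the spindle ((z of burr_collar in the frame of spindle_tip above 0.023 m or horizontal distance between burr_collar and spindle_tip above 0.06 m)), for 0.1 s.
At the end, for the whole second after the job is handed in: The nut rests in the tray (any way up, its centre over the tray and low in it), the burr lies flat in the tray on its underside, collar up (within 0.1 rad and 8 mm of the tray's floor, its centre at least 30 mm inside the tray's outer edges), the tray is level, and both are at rest (x of nut_center in the frame of tray_floor between -0.095 and 0.095 m and y of nut_center in the frame of tray_floor between -0.07 and 0.07 m and z of nut_center in the frame of tray_floor below 0.035 m and x of burr_collar in the frame of tray_floor between -0.07 and 0.07 m and y of burr_collar in the frame of tray_floor between -0.045 and 0.045 m and z of burr_collar in the frame of tray_floor below 0.028 m and angle between burr_collar's own z axis and vertical below 0.1 rad and angle between tray_floor's own z axis and vertical below 0.06 rad and linear speed of each of nut, burr below 0.02 m/s); the robot touches nothing.
It fails at once if the burr is dropped (falls free at over 0.7 m/s, about 25 mm) (linear speed of burr above 0.7 m/s and contact force between the fingers and burr below 0.05 N).
It fails at once if the hopper, a jar or a carton is moved over 30 mm or knocked over (distance of any of spice_jar_1, spice_jar_2, sugar_box, tea_carton, hopper from where it was at the start of the episode above 0.03 m or angle between any of spice_jar_1, spice_jar_2, sugar_box, tea_carton, hopper's own z axis and vertical above 0.4 rad).
It also fails if it takes over 72 s, if anything falls off the work surface, if the arm or the gripper's body presses on something with over 40 N, if the wrist force passes 120 N, or if a joint passes its speed limit or range.

## Working session

There is one attempt and no reset: what is moved stays moved. The work goes in short steps, Python scripts to look and compute and a tool call to move; the robot and the scene stay as the last step left them, time stands still between calls to the robot, and variables do not carry over. Pictures are saved under pics/ and viewed, about 8 in all and at most 12, crops included, and the job is handed in when it is done.

Besides the shell and the picture viewer there is one more tool, called as name(argument=value, ...) on one line, values as JSON. step_arm: Moves the arm, as the interface text tells. Its arguments: {"type":"object","properties":{"series":{"type":"array","items":{"type":"array","items":{"type":"number"}}}},"required":["series"]}

```bash
mkdir -p pics; cat > h.py <<'E'
import numpy as np, cv2
from bench import robot, cams, models
def save(p,n,crop=None,scale=1):
    im=cv2.cvtColor(p["pixels"],cv2.COLOR_RGB2BGR)
    if crop: im=im[crop[1]:crop[3],crop[0]:crop[2]]
    if scale!=1: im=cv2.resize(im,None,fx=scale,fy=scale,interpolation=cv2.INTER_CUBIC)
    cv2.imwrite("pics/"+n,im)
def proj(p,X):
    f=240/np.tan(np.radians(p["fov_y"])/2); c=np.array(p["R"])@np.array(X)+np.array(p["t"])
    return p["cx"]+f*c[0]/c[2],p["cy"]+f*c[1]/c[2]
def ray(p,u,v,z):
    f=240/np.tan(np.radians(p["fov_y"])/2); R=np.array(p["R"]); o=-R.T@np.array(p["t"])
    d=R.T@np.array([(u-p["cx"])/f,(v-p["cy"])/f,1]); return o+d*(z-o[2])/d[2]
E
python3 - <<'E'
from h import *
ps=[cams.snapshot(n) for n in("scene","top")]
cv2.imwrite("pics/a.png",cv2.resize(cv2.cvtColor(np.vstack([p["pixels"] for p in ps]),cv2.COLOR_RGB2BGR),None,fx=.62,fy=.62,interpolation=cv2.INTER_AREA))
for n,p in zip(("scene","top"),ps):
    print(n,p["fov_y"],-np.array(p["R"]).T@np.array(p["t"]))
    for l in "nut_center wing_tip spindle_tip grinder burr_collar tray_floor spice_jar_1 sugar_box tea_carton hopper".split():
        print(l,[(np.round(d["position"],3).tolist(),round(d["p"],2),np.round(proj(p,d["position"])).tolist()) for d in models.pinpoint(p,l)[:4]])
print(robot.get_obs())
E
```

```text
scene 52.22519693037915 [ 0.45606309 -0.88370567  0.58143331]
nut_center []
wing_tip [([0.535, -0.123, 0.167], 0.71, [313.0, 265.0]), ([0.695, 0.108, -0.001], 0.28, [370.0, 276.0])]
spindle_tip [([0.503, -0.154, 0.179], 0.43, [296.0, 269.0])]
grinder [([0.502, -0.154, 0.16], 0.51, [296.0, 278.0])]
burr_collar [([0.393, 0.227, 0.02], 0.71, [242.0, 255.0]), ([0.5, -0.15, 0.0], 0.42, [298.0, 352.0])]
tray_floor []
spice_jar_1 [([0.696, -0.063, 0.005], 0.92, [389.0, 315.0]), ([0.696, 0.107, -0.002], 0.91, [371.0, 277.0]), ([0.697, 0.226, -0.001], 0.61, [361.0, 254.0])]
sugar_box [([0.694, -0.192, 0.003], 0.97, [406.0, 355.0])]
tea_carton [([0.698, 0.222, 0.001], 0.81, [362.0, 254.0]), ([0.575, 0.223, 0.004], 0.16, [315.0, 256.0])]
hopper [([0.577, 0.223, 0.004], 0.81, [315.0, 256.0])]
top 51.3908260606302 [0.41915274 0.02396097 1.11749008]
nut_center [([0.691, 0.106, 0.004], 0.33, [288.0, 197.0])]
wing_tip [([0.534, -0.123, 0.164], 0.88, [399.0, 259.0])]
spindle_tip [([0.504, -0.156, 0.183], 0.42, [418.0, 274.0])]
grinder [([0.502, -0.156, 0.001], 0.93, [403.0, 282.0])]
burr_collar [([0.
[... 476 characters left out ...]
.0])]
{'time': 1.1, 'joint_positions': array([-1.21209346e+00,  8.71778291e-02,  1.37066631e+00, -1.07077496e-05,
        1.68360283e+00, -1.03096334e-01]), 'qvel': array([ 6.07291235e-04, -2.20133105e-03,  2.96671075e-04, -7.31083454e-04,
       -8.09554321e-05,  5.67369403e-04]), 'joint_torque': array([-5.40252840e-04, -3.40048528e+01, -3.02602458e+01,  7.16450508e-02,
        2.36358738e-02, -7.70543522e-06]), 'tool_pos': array([ 0.24506236, -0.49241902,  0.20553512]), 'ee_rot': array([3.14144883e+00, 2.55762605e-05, 4.61797991e-01]), 'wrist_force': array([ 0.24256137,  0.17452535, -0.07469347]), 'wrist_torque': array([-0.03904869, -0.03522662, -0.00722736]), 'width': 0.09371088640996063}
```

View pics/a.png

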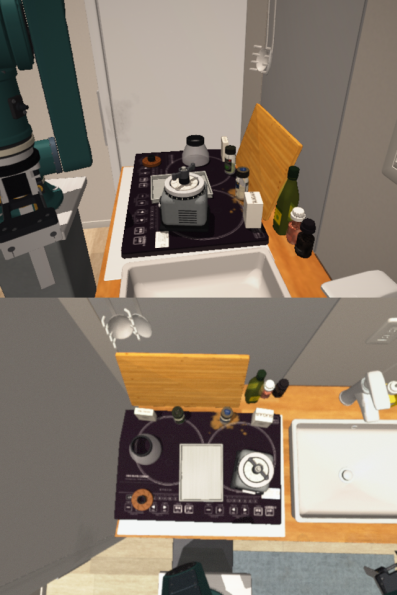

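The pictures (0.62 scale, scene above top) show the grinder at top px (411,279), the tray at about (325,281), the brown look-alike burr at (229,326) and the hopper at (235,246).

Candidates:
- **Burr:** the white one with a black collar in the grinder at top px (413,275), or the brown ring at (229,326). I choose the one in the grinder.
- **Nut:** only the dark one on the spindle at (414,273). The jar-cap hit at (288,197) is wrong.

Next is a close crop to check this.

```bash
python3 - <<'E'
from h import *
p=cams.snapshot("top"); save(p,"b.png",(270,215,470,345),4)
for l in "wing_tip","spindle_tip","nut_center":
  print(l,[(np.round(d["position"],3).tolist(),round(d["p"],2)) for d in models.pinpoint(p,l)[:4]])
for l in("nut_center","tray_floor"): print(l,models.find_in(p,l))
for uv in((290,235),(360,235),(360,327),(290,327)): print(ray(p,*uv,0.018))
E
```

```text
wing_tip [([0.534, -0.125, 0.166], 0.59), ([0.507, -0.155, 0.185], 0.23)]
spindle_tip [([0.506, -0.154, 0.184], 0.64)]
nut_center [([0.502, -0.15, 0.161], 0.72)]
nut_center [{'position': [0.4976, -0.1497, 0.1725], 'p': 0.74}]
tray_floor [{'position': [0.4962, 0.0193, 0.0015], 'p': 0.96}]
[0.60025646 0.09860255 0.018     ]
[ 0.60363508 -0.05774508  0.018     ]
[ 0.40104056 -0.05981047  0.018     ]
[0.3975893  0.09228113 0.018     ]
```

View pics/b.png

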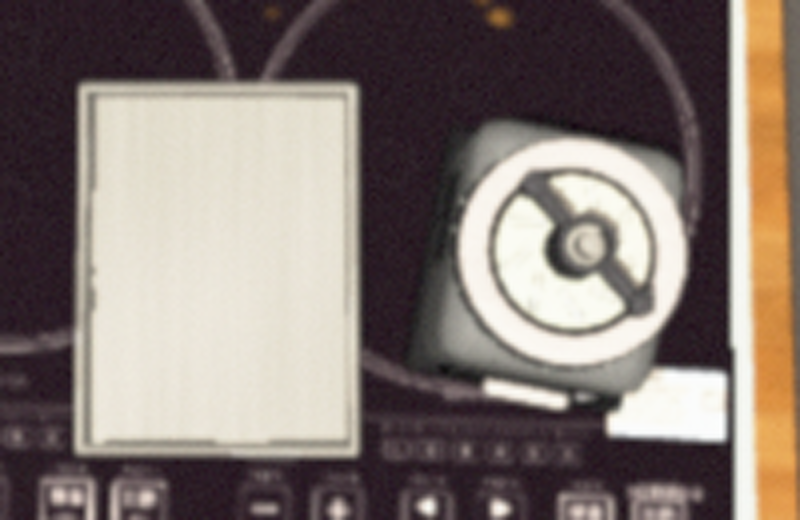

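The crop confirms it: the dark wing nut on the spindle is at full px (416,276), with wing tips at (404,261) and (430,290). White burr beneath, grinder rim around it. The tray edges run from (290,236) to (360,329).

```bash
python3 - <<'E'
from h import *
p=cams.snapshot("top")
S=ray(p,416.25,275.75,.18);a=ray(p,404.25,261.25,.176);b=ray(p,430.5,290.5,.176)
d=a-b;print("spindle",S,"wing mid",(a+b)/2,"len",np.hypot(*d[:2]),"ang",np.degrees(np.arctan2(d[1],d[0])))
for uv in((289.5,235.75),(359.5,235.75),(359.5,328.75),(289.5,328.75)): print(ray(p,*uv,0.018))
o=robot.get_obs();T=o["tool_pos"];y=o["ee_rot"][2];D=np.array([.505,-.154])-T[:2]
print(D[0]*np.cos(y)+D[1]*np.sin(y),D[0]*np.sin(y)-D[1]*np.cos(y),T,y)
E
```

```text
spindle [ 0.50109685 -0.15215483  0.18      ] wing mid [ 0.50138006 -0.15491389  0.176     ] len 0.0731351083533927 ang 42.16798120393472
[0.5985343  0.09966704 0.018     ]
[ 0.60191361 -0.05664679  0.018     ]
[ 0.39726893 -0.05876374  0.018     ]
[0.39381638 0.09325091 0.018     ]
0.38348905167481406 -0.18714728336007194 [ 0.24507037 -0.49241476  0.20552633] 0.4618126900735582
```

step_arm(series=[[1,20,-10,-60,-10],[1,70,-34,-60,-20],[1,120,-59,-60,-30],[1,170,-83,-60,-40],[1,220,-108,-60,-50],[1,270,-132,-60,-60],[1,320,-157,-60,-70],[1,360,-177,-60,-80],[1,381,-187,-60,-90],[1,381,-187,-60,-100],[1,381,-187,-60,-110],[1,381,-187,-60,-120],[1,381,-187,-60,-130],[1,381,-187,-60,-140],[1,381,-187,-60,-150],[1,381,-187,-60,-160],[1,381,-187,-60,-170],[1,381,-187,-60,-180],[1,381,-187,-60,-187],[1,381,-187,-60,-187]])

```text
time: 3.95
tool_pos: [0.5028, -0.1552, 0.2655]
ee_rot: [-3.141, 0.0, -2.558]
wrist_force: [-0.1, 0.4, -0.1]
width: 0.094
```

```bash
python3 - <<'E'
from h import *
o=robot.get_obs();print(o["joint_positions"],o["tool_pos"],o["ee_rot"],o["time"])
p=cams.snapshot("wrist");save(p,"c.png")
print(p["fov_y"],p["cx"],p["cy"])
for q in (p,cams.snapshot("top")):
  for l in "wing_tip","spindle_tip","nut_center","burr_collar":
    print(l,[(np.round(d["position"],4).tolist(),round(d["p"],2)) for d in models.pinpoint(q,l)[:3]])
E
```

```text
[-4.07160579e-01  3.01215162e-02  1.31291610e+00 -7.10740015e-05
  1.79844531e+00 -2.56132379e+00] [ 0.5028239  -0.15523499  0.2655141 ] [-3.14146292e+00  2.25480938e-06 -2.55824181e+00] 3.95
65.70646984690485 316.1681846867691 247.33900253803316
wing_tip [([0.5355, -0.1267, 0.1658], 0.74)]
spindle_tip [([0.504, -0.1529, 0.1814], 0.6)]
nut_center [([0.5017, -0.1535, 0.1667], 0.62), ([0.6956, -0.1889, -0.0052], 0.53)]
burr_collar [([0.5047, -0.1523, 0.1391], 0.6), ([0.3954, 0.223, 0.0251], 0.57), ([0.6937, 0.2229, 0.0035], 0.5)]
wing_tip [([0.535, -0.1217, 0.1662], 0.48)]
spindle_tip []
nut_center []
burr_collar [([0.3913, 0.2281, 0.0212], 0.8)]
```

View pics/c.png

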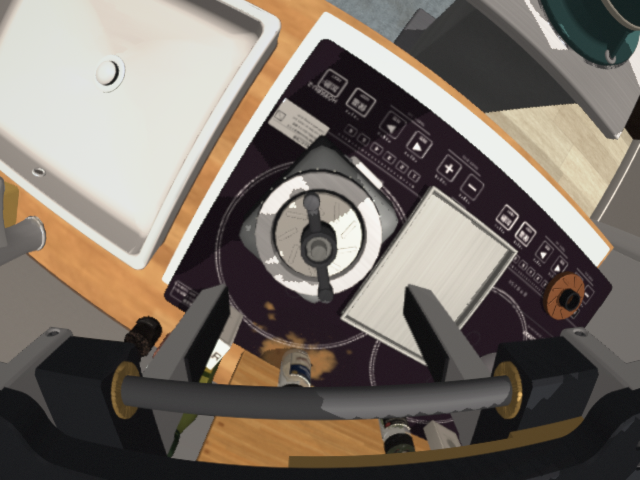

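Wrist view: the spindle tip is at (319,247), with wing tips at (312,201) and (325,294). The jaws frame the nut correctly. I'll triangulate from these pixels.

```bash
cat >> h.py <<'E'
def wray(p,u,v,z):
    f=240/np.tan(np.radians(p["fov_y"])/2); R=np.array(p["R"]); o=-R.T@np.array(p["t"])
    a=np.array([u-p["cx"],v-p["cy"]]); r=np.hypot(*a); th=r/f
    d=R.T@np.append(np.sin(th)*a/max(r,1e-9),np.cos(th)); return o+d*(z-o[2])/d[2]
E
python3 - <<'E'
from h import *
p=cams.snapshot("wrist");print(-np.array(p["R"]).T@np.array(p["t"]))
g=cv2.cvtColor(p["pixels"],cv2.COLOR_RGB2GRAY)
m=((g<75)).astype(np.uint8); 
n,L,st,c=cv2.connectedComponentsWithStats(m[180:310,285:355])
for i in range(1,n):
  if st[i][4]>100: print(st[i],c[i]+[285,180])
S=wray(p,319,247,.18);a=wray(p,312,201,.170);b=wray(p,325,294,.170);d=b-a
print(S,(a+b)/2,np.hypot(*d[:2]),np.degrees(np.arctan2(d[1],d[0])))
E
```

```text
[ 0.43385517 -0.20053237  0.44619025]
[  0   9  70  22 322] [319.37888199 196.05590062]
[   0   28   70  102 2314] [318.7554019  271.69101124]
[ 0.49725772 -0.15635559  0.18      ] [ 0.50123571 -0.15386401  0.17      ] 0.07618813324630783 41.270658555508646
```

step_arm(series=[[1,0,1,60,0],[1,0,1,100,0],[1,0,1,111,0],[1,0,1,111,0],[-1,0,1,111,0],[-1,0,1,111,0],[-1,0,1,111,0],[-1,0,1,111,0],[-1,0,1,111,0],[-1,0,1,111,0]])

```text
time: 5.75
tool_pos: [0.5022, -0.1544, 0.1544]
ee_rot: [3.142, -0.0, -2.558]
wrist_force: [-0.9, -0.5, 0.3]
width: 0.0371
```

step_arm(series=[[-1,0,0,0,0],[-1,0,0,0,0],[-1,0,0,0,0]])

```text
time: 6.12
tool_pos: [0.5022, -0.1544, 0.1544]
ee_rot: [3.141, -0.0, -2.558]
wrist_force: [0.9, 0.9, -0.1]
width: 0.0274
```

step_arm(series=[[-1,0,0,-0.25,10],[-1,0,0,-0.5,20],[-1,0,0,-0.75,30],[-1,0,0,-1,40],[-1,0,0,-1.25,50],[-1,0,0,-1.5,60],[-1,0,0,-1.75,70],[-1,0,0,-2,80],[-1,0,0,-2.25,90],[-1,0,0,-2.5,100]])

```text
time: 7.38
tool_pos: [0.5021, -0.1544, 0.1566]
ee_rot: [-3.141, -0.0, 1.974]
wrist_force: [-0.3, -0.6, -1.0]
width: 0.0281
```

```bash
python3 - <<'E'
from h import *
p=cams.snapshot("top");save(p,"d.png",(350,215,480,345),3);o=robot.get_obs();print(o["wrist_torque"],o["joint_positions"])
E
```

```text
[-0.0004725  -0.10616951  0.04566685] [-4.06112360e-01  4.74679136e-02  1.50944547e+00 -6.40214019e-05
  1.58501647e+00 -8.06280528e-01]
```

View pics/d.png

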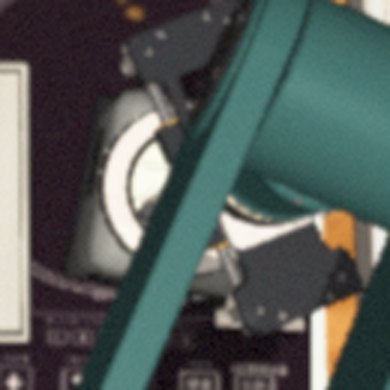

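The arm hides the nut from the top camera, but the forces are small and the grip is steady, so I continue the turn.

step_arm(series=[[-1,0,0,-0.25,10],[-1,0,0,-0.5,20],[-1,0,0,-0.75,30],[-1,0,0,-1,40],[-1,0,0,-1.25,50],[-1,0,0,-1.5,60],[-1,0,0,-1.75,70],[-1,0,0,-2,80],[-1,0,0,-2.25,90],[-1,0,0,-2.5,100],[-1,0,0,-2.75,110],[-1,0,0,-3,120],[-1,0,0,-3.25,130],[-1,0,0,-3.5,140],[-1,0,0,-3.75,150],[-1,0,0,-4,160],[-1,0,0,-4.25,170],[-1,0,0,-4.5,180],[-1,0,0,-4.6,185],[-1,0,0,-4.6,185]])

```text
time: 9.93
tool_pos: [0.5021, -0.1544, 0.1613]
ee_rot: [3.141, 0.0, -1.246]
wrist_force: [0.1, 0.5, -0.3]
width: 0.0283
```

```bash
python3 - <<'E'
from h import *
p=cams.snapshot("wrist");save(p,"e.png",(220,150,420,300),3);o=robot.get_obs();print(o["wrist_torque"],o["joint_positions"])
E
```

```text
[ 0.10816248 -0.04179854  0.04429334] [-4.06148541e-01  4.55161526e-02  1.50215110e+00 -5.85105079e-05
  1.59423438e+00  2.41036630e+00]
```

View pics/e.png

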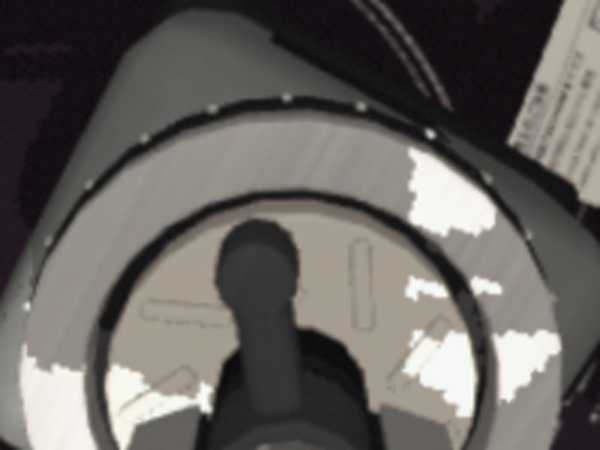

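The wing sits the same way relative to the fingers, so the nut followed through 285°. Next: release, raise, turn back 190°, and regrip.

step_arm(series=[[0.1,0,0,0,0],[0.1,0,0,0,0],[0.1,0,0,0,0],[0.1,0,0,-42,0],[0.1,0,0,-42,-10],[0.1,0,0,-42,-20],[0.1,0,0,-42,-30],[0.1,0,0,-42,-40],[0.1,0,0,-42,-50],[0.1,0,0,-42,-60],[0.1,0,0,-42,-70],[0.1,0,0,-42,-80],[0.1,0,0,-42,-90],[0.1,0,0,-42,-100],[0.1,0,0,-42,-110],[0.1,0,0,-42,-120],[0.1,0,0,-42,-130],[0.1,0,0,-42,-140],[0.1,0,0,-42,-150],[0.1,0,0,-42,-160]])

```text
time: 12.48
tool_pos: [0.5023, -0.1544, 0.2037]
ee_rot: [3.141, 0.0, 1.55]
wrist_force: [0.9, -0.3, -0.1]
width: 0.0519
```

step_arm(series=[[0.1,0,0,0,-10],[0.1,0,0,0,-20],[0.1,0,0,0,-30],[0.1,0,0,0,-30],[0.1,0,0,30,-30],[0.1,0,0,42,-30],[0.1,0,0,42,-30],[-1,0,0,42,-30],[-1,0,0,42,-30],[-1,0,0,42,-30],[-1,0,0,42,-30],[-1,0,0,42,-30],[-1,0,0,42,-30]])

```text
time: 14.1
tool_pos: [0.5026, -0.1546, 0.1623]
ee_rot: [3.141, 0.001, 2.067]
wrist_force: [-0.1, -0.4, 3.8]
width: 0.0273
```

step_arm(series=[[-1,0,0,-0.25,10],[-1,0,0,-0.5,20],[-1,0,0,-0.75,30],[-1,0,0,-1,40],[-1,0,0,-1.25,50],[-1,0,0,-1.5,60],[-1,0,0,-1.75,70],[-1,0,0,-2,80],[-1,0,0,-2.25,90],[-1,0,0,-2.5,100],[-1,0,0,-2.75,110],[-1,0,0,-3,120],[-1,0,0,-3.25,130],[-1,0,0,-3.5,140],[-1,0,0,-3.75,150],[-1,0,0,-4,160],[-1,0,0,-4.25,170],[-1,0,0,-4.5,180],[-1,0,0,-4.75,190],[-1,0,0,-4.75,190]])

```text
time: 16.6
tool_pos: [0.5024, -0.1544, 0.167]
ee_rot: [-3.141, -0.0, -1.247]
wrist_force: [-2.2, 1.1, 4.8]
width: 0.0275
```

step_arm(series=[[-1,0,0,-3,0],[-1,0,0,-6,0],[-1,0,0,-6,0]])

```text
time: 16.98
tool_pos: [0.5022, -0.1543, 0.172]
ee_rot: [3.141, 0.0, -1.248]
wrist_force: [-0.3, -0.0, -1.6]
width: 0.0273
```

It is free: only about 1 N on lifting. Now lift clear and check.

step_arm(series=[[-1,0,0,-25,0],[-1,0,0,-55,0],[-1,0,0,-80,0],[-1,0,0,-80,0]])

```text
time: 17.48
tool_pos: [0.5033, -0.1548, 0.2544]
ee_rot: [-3.138, -0.003, -1.248]
wrist_force: [-0.2, 0.4, -1.2]
width: 0.0276
```

```bash
python3 - <<'E'
from h import *
p=cams.snapshot("wrist");save(p,"f.png",(120,100,520,400),2);o=robot.get_obs();print(o["tool_pos"],o["width"],o["wrist_force"])
for l in "nut_center","burr_collar":
    print(l,[(np.round(d["position"],4).tolist(),round(d["p"],2)) for d in models.pinpoint(p,l)[:3]])
E
```

```text
[ 0.50257726 -0.15449429  0.25250419] 0.027660973892886867 [-0.49811263  0.81473378 -1.78433967]
nut_center [([0.5017, -0.1523, 0.2611], 0.83), ([0.6959, 0.2222, 0.0007], 0.19)]
burr_collar [([0.5029, -0.1524, 0.1389], 0.81), ([0.3945, 0.2278, 0.0235], 0.81), ([0.6911, 0.1042, -0.004], 0.73)]
```

View pics/f.png

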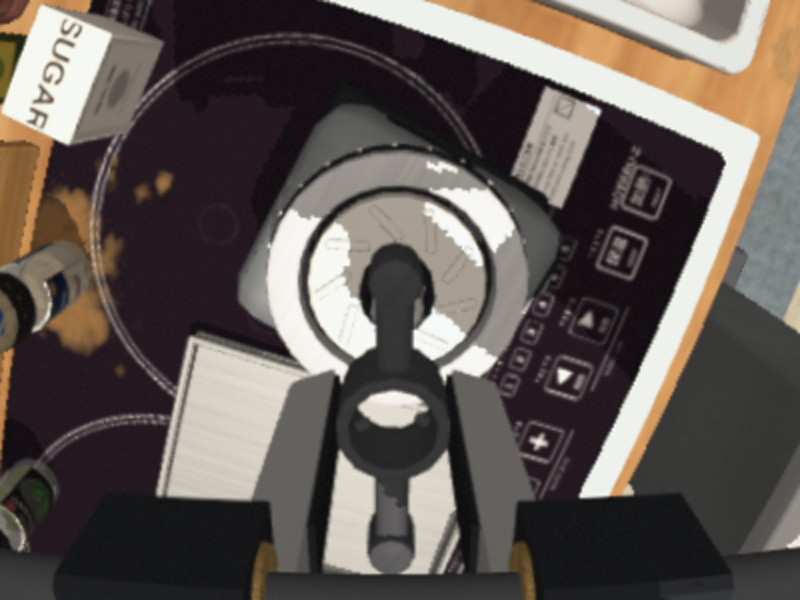

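The nut is held, and the burr is still on the spindle. Carry the nut to the tray's near end with the wings along world y.

step_arm(series=[[-1,-15,0,0,-10],[-1,-40,1,0,-20],[-1,-70,2,0,-30],[-1,-100,4,0,-40],[-1,-130,5,0,-50],[-1,-160,6,0,-60],[-1,-185,7,0,-70],[-1,-185,7,20,-80],[-1,-185,7,50,-90],[-1,-185,7,80,-100],[-1,-185,7,110,-110],[-1,-185,7,140,-120],[-1,-185,7,165,-130],[-1,-185,7,185,-140],[-1,-185,7,200,-150],[-1,-185,7,200,-160],[-1,-185,7,200,-162],[-1,-185,7,225,-162],[-1,-185,7,235,-162],[-1,-185,7,235,-162]])

```text
time: 20.12
tool_pos: [0.4361, 0.0189, 0.0163]
ee_rot: [-3.139, -0.0, 1.578]
wrist_force: [0.2, 0.3, -1.2]
width: 0.0276
```

step_arm(series=[[-1,0,0,5,0],[-1,0,0,8,0],[-1,0,0,8,0]])

```text
time: 20.5
tool_pos: [0.4375, 0.0188, 0.0098]
ee_rot: [3.141, 0.0, 1.579]
wrist_force: [-0.5, 0.1, -0.5]
width: 0.0276
```

step_arm(series=[[0.1,0,0,0,0],[0.1,0,0,0,0],[0.1,0,0,0,0],[0.1,0,0,-30,0],[0.3,0,0,-80,0],[0.3,0,0,-140,0],[0.3,0,0,-200,0],[0.3,0,0,-240,0],[0.3,0,0,-240,0]])

```text
time: 21.62
tool_pos: [0.4389, 0.0187, 0.2536]
ee_rot: [3.133, 0.001, 1.579]
wrist_force: [-0.3, 1.4, -0.5]
width: 0.0609
```

```bash
python3 - <<'E'
from h import *
p=cams.snapshot("wrist");save(p,"g.png");o=robot.get_obs();print(o["tool_pos"],o["ee_rot"],o["joint_positions"])
for l in "nut_center","burr_collar","spindle_tip","tray_floor":
    print(l,[(np.round(d["position"],4).tolist(),round(d["p"],2)) for d in models.pinpoint(p,l)[:3]])
E
```

```text
[0.4377835  0.01879637 0.25073351] [3.13813942e+00 4.38431486e-04 1.57881695e+00] [-8.65324859e-02 -1.71221175e-01  1.53077905e+00 -1.12870617e-04
  1.77855557e+00 -9.45773384e-02]
nut_center [([0.4359, 0.0218, 0.0145], 0.56)]
burr_collar [([0.502, -0.1545, 0.1374], 0.8), ([0.3945, 0.2257, 0.0238], 0.77)]
spindle_tip [([0.5025, -0.1562, 0.1809], 0.6)]
tray_floor [([0.4965, 0.022, -0.0], 0.73)]
```

View pics/g.png

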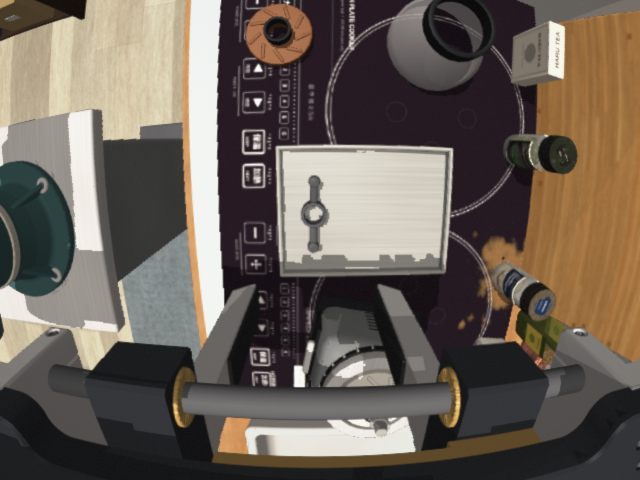

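The nut lies in the tray at wrist px (315,213). The burr is on the spindle at (0.502,-0.154). Now grasp its collar.

step_arm(series=[[0.3,-40,15,0,0],[0.3,-90,33,0,0],[0.3,-140,51,0,0],[0.3,-174,63,0,0],[0.3,-174,63,0,0],[0.3,-174,63,50,0],[0.3,-174,63,100,0],[0.3,-174,63,114,0],[0.3,-174,63,114,0],[-1,-174,63,114,0],[-1,-174,63,114,0],[-1,-174,63,114,0],[-1,-174,63,114,0],[-1,-174,63,114,0],[-1,-174,63,114,0]])

```text
time: 23.75
tool_pos: [0.5018, -0.1547, 0.1358]
ee_rot: [3.141, 0.0, 1.579]
wrist_force: [0.6, 1.2, 2.9]
width: 0.0307
```

step_arm(series=[[-1,0,0,0,0],[-1,0,0,-5,0],[-1,0,0,-12,0],[-1,0,0,-25,0],[-1,0,0,-40,0],[-1,0,0,-60,0],[-1,0,0,-80,0],[-1,0,0,-100,0],[-1,0,0,-110,0],[-1,0,0,-110,0]])

```text
time: 25.0
tool_pos: [0.5019, -0.1548, 0.2466]
ee_rot: [3.14, 0.001, 1.579]
wrist_force: [-0.1, 0.7, -0.9]
width: 0.0304
```

```bash
python3 - <<'E'
from h import *
p=cams.snapshot("wrist");save(p,"i.png",(120,100,520,400),2);o=robot.get_obs();print(o["tool_pos"],o["ee_rot"],o["width"],o["wrist_force"],o["wrist_torque"])
print([(np.round(d["position"],4).tolist(),round(d["p"],2)) for d in models.pinpoint(p,"burr_collar")[:3]])
E
```

```text
[ 0.50147643 -0.15464633  0.24544279] [3.14134170e+00 1.99562704e-04 1.57879182e+00] 0.03046499283040237 [-0.40355951  0.13337295 -2.32890987] [-0.07431217 -0.10576077  0.03508902]
[([0.504, -0.1548, 0.2504], 0.7)]
```

View pics/i.png

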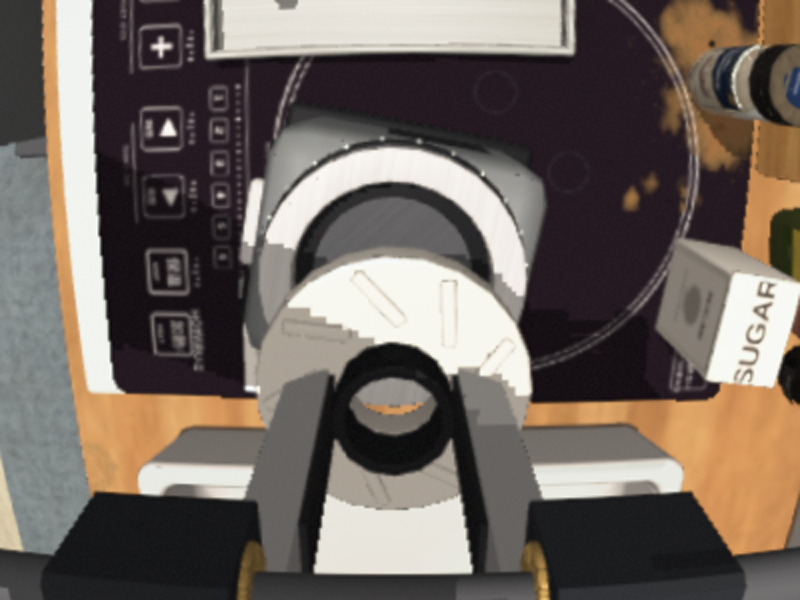

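The burr is held level and clear of the spindle. Carry it to the far end of the tray.

step_arm(series=[[-1,15,5,0,0],[-1,45,12,0,0],[-1,85,23,0,0],[-1,125,34,0,0],[-1,155,42,0,0],[-1,174,47,0,0],[-1,174,47,10,0],[-1,174,47,35,0],[-1,174,47,65,0],[-1,174,47,100,0],[-1,174,47,135,0],[-1,174,47,165,0],[-1,174,47,190,0],[-1,174,47,205,0],[-1,174,47,213,0],[-1,174,47,213,0],[-1,174,47,213,0]])

```text
time: 27.22
tool_pos: [0.548, 0.0196, 0.0335]
ee_rot: [3.139, 0.0, 1.579]
wrist_force: [-0.1, -0.2, -1.2]
width: 0.0307
```

```bash
python3 - <<'E'
from h import *
o=robot.get_obs();print(o["tool_pos"],o["width"],o["wrist_force"],o["time"])
for n in ("wrist","top"):
  p=cams.snapshot(n)
  for l in("burr_collar","tray_floor"): print([(np.round(d["position"],4).tolist(),round(d["p"],2)) for d in models.pinpoint(p,l)[:3]])
E
```

```text
[0.5479681  0.01958087 0.03352453] 0.03071497884183214 [-0.05309455 -0.203834   -1.21113293] 27.225
[([0.549, 0.0188, 0.0351], 0.88), ([0.4363, 0.0189, 0.0162], 0.71)]
[([0.4989, 0.0229, 0.0005], 0.96)]
[([0.3959, 0.2268, 0.0258], 0.82)]
[([0.5065, -0.1556, 0.1836], 0.67)]
```

step_arm(series=[[-1,0,0,4,0],[-1,0,0,8,0],[-1,0,0,10,0],[-1,0,0,11.5,0],[-1,0,0,12,0],[-1,0,0,12,0]])

```text
time: 28.28
tool_pos: [0.5471, 0.0197, 0.0208]
ee_rot: [3.141, 0.0, 1.579]
wrist_force: [-1.9, 0.3, 2.6]
width: 0.0304
```

Contact with the floor felt (about +4 N). Release and retreat.

step_arm(series=[[0,0,0,0,0],[0,0,0,0,0],[0,0,0,0,0],[0,0,0,-20,0],[0,0,0,-60,0],[0,0,0,-120,0],[0,0,0,-180,0],[0,0,0,-220,0],[0,0,0,-220,0],[0,0,0,-220,0]])

```text
time: 29.52
tool_pos: [0.5466, 0.0198, 0.2389]
ee_rot: [-3.14, -0.0, 1.579]
wrist_force: [-0.7, 0.5, 1.1]
width: 0.0468
```

```bash
python3 - <<'E'
from h import *
o=robot.get_obs();print(o["tool_pos"],o["width"],o["wrist_force"],o["time"])
p=cams.snapshot("wrist");save(p,"j.png")
for l in("nut_center","burr_collar","tray_floor","hopper","spice_jar_1","sugar_box","tea_carton"): print(l,[(np.round(d["position"],4).tolist(),round(d["p"],2)) for d in models.pinpoint(p,l)[:3]])
E
```

```text
[0.54659045 0.01976759 0.23886332] 0.04680492787223805 [-0.65394723  0.51761003  1.11703453] 29.525
nut_center [([0.4403, 0.0194, 0.0145], 0.79), ([0.5486, 0.0185, 0.0236], 0.62)]
burr_collar [([0.3962, 0.2268, 0.0246], 0.85), ([0.5466, 0.0211, 0.0232], 0.66)]
tray_floor [([0.4962, 0.0242, 0.0008], 0.74)]
hopper [([0.577, 0.2239, -0.0018], 0.67)]
spice_jar_1 [([0.6936, 0.0998, 0.0006], 0.67), ([0.6953, -0.0592, 0.0016], 0.66)]
sugar_box []
tea_carton [([0.6962, 0.2191, 0.0029], 0.63), ([0.4389, 0.0198, 0.0163], 0.6), ([0.6909, 0.1052, -0.0051], 0.27)]
```

View pics/j.png

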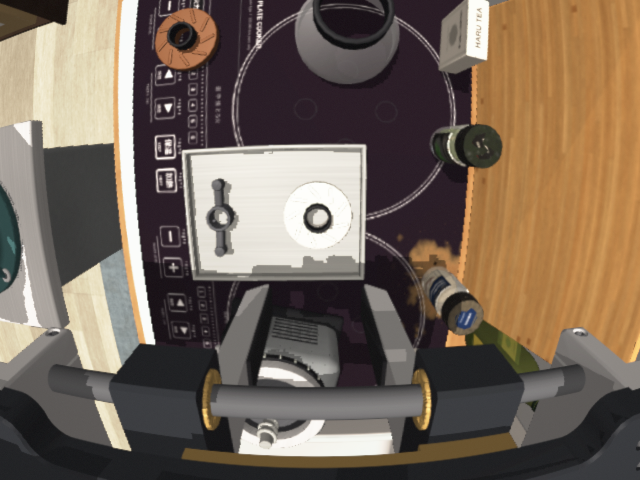

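The burr lies flat with its collar up at px (318,216), and the nut is at (220,216); both are inside the tray. Handing in.

```bash
python3 -c "
from bench import robot
print(robot.close_job())"
```

```text
the job is handed in; nothing more can be done
None
```

I handed the job in at about 29.6 s of the 72 s allowed. The wing nut and the burr are both in the tray; `close_job()` gave no verdict.

**What I did:** I gripped the nut by its hub and turned it clockwise 285°, regripped and turned it 190° more (about 1.3 turns). It lifted off with almost no force and went into the near end of the tray. I then lifted the burr by its collar, lowered it to the far end of the tray until it touched, and released it.

**Last checks:**

| Item | Measured position (m) | From tray centre (x, y) | Result |
|---|---|---|---|
| Burr collar point | (0.547, 0.021, 0.023) | about +50, 0 mm | About 20 mm above the tray floor (limit 28 mm); the picture shows it flat, collar up |
| Nut centre | (0.440, 0.019, 0.015) | about -57, 0 mm | About 12 mm above the tray floor (limit 35 mm) |

- **Left alone:** the hopper, both jars and the tea carton were found within about 8 mm of their first positions. The brown look-alike burr is where it was.
- **Robot:** the gripper was open, with the fingertips about 0.24 m above the hob and touching nothing.

**Not checked or disagreeing:**
- The sugar carton was out of view in the last picture. It was standing in the picture taken just after the burr was lifted, and the arm did not go near it afterwards.
- The networks gave some wrong secondary hits, such as the burr reported as a nut and the nut as a tea carton. I judged those from the pictures.
- The tray's centre was measured 3 to 5 mm differently in y between views, which is small compared with the margins.

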